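# Snap the baby-food box lid shut all round

### The job

The lid of the baby-food box has been laid on but not snapped: its four corners and its two long edges all stand up. Press the rim down all the way round until every corner and both long edges have clicked shut and lie flush. Leave the box standing where it is, never lifting it, and do not knock or shift the other things standing around it.

Things in the scene. Friction and masses are not known exactly. Their poses are not given: they have to be found in the camera images.
- food_box: Low white food box with an oatmeal-coloured lid and dark seal, loose on the counter: 140 mm along its x, 200 along its y, 72 high when shut, under 1 kg. Origin: centre of its underside, z up. The lid is one moulding, its middle already seated 69 mm up; six rim sections flex up about creases: a triangle at each corner (legs 66 mm along x, 54 along y) and a strip in each long edge (92 x 28 mm)
- corner_fl_rim (a point): Where to press the corner at the box's +x +y: on the section, 11 mm in from both outer sides, (59, 89) mm from the box's axis; 72 mm above the counter when shut, about 5 mm higher when up (its outer bead 7 mm).
- corner_fr_rim (a point): Where to press the corner at the box's +x -y: on the section, 11 mm in from both outer sides, (59, -89) mm from the box's axis; 72 mm above the counter when shut, about 5 mm higher when up (its outer bead 7 mm).
- corner_nl_rim (a point): Where to press the corner at the box's -x +y: on the section, 11 mm in from both outer sides, (-59, 89) mm from the box's axis; 72 mm above the counter when shut, about 5 mm higher when up (its outer bead 7 mm).
- corner_nr_rim (a point): Where to press the corner at the box's -x -y: on the section, 11 mm in from both outer sides, (-59, -89) mm from the box's axis; 72 mm above the counter when shut, about 5 mm higher when up (its outer bead 7 mm).
- edge_far_rim (a point): Where to press the strip of the long edge at the box's +x: middle of its length, 9 mm in from the lid's outer side, (61, 0) mm from the box's axis; 72 mm above the counter when shut, about 5 mm higher when up (its outer edge 7 mm)
- edge_near_rim (a point): Where to press the strip of the long edge at the box's -x: middle of its length, 9 mm in from the outer side, (-61, 0) mm from the box's axis; 72 mm above the counter when shut, about 5 mm higher when up (its outer edge 7 mm)
- corner_fl (a joint): Angle of the +x +y corner section: 0 up, about 0.20 shut. All six sections act alike: pressed on the rim, one resists with 7 to 12 N at first (more nearer its crease), then less and less, gives way half-way, snaps down by itself and stays shut on a hard stop; let go before that it springs up again. Pressing a shut one does no harm
- corner_fr (a joint): Angle of the +x -y corner section: 0 up, about 0.20 shut
- corner_nl (a joint): Angle of the -x +y corner section: 0 up, about 0.20 shut
- corner_nr (a joint): Angle of the -x -y corner section: 0 up, about 0.20 shut
- edge_far (a joint): Angle of the +x edge strip: 0 up, about 0.25 shut
- edge_near (a joint): Angle of the -x edge strip: 0 up, about 0.25 shut
- bottle_a: Clear nursing bottle with white collar and domed clear cap, 60 mm across, 150 mm tall, standing to the right; origin: centre of its underside. Bystander
- bottle_b: A second bottle like it, also to the right. Bystander
- straw_cup: Stainless straw cup with white cap, 75 mm across, 126 mm tall, standing beyond the box's far long edge (its axis 155 to 175 mm from the box's axis); origin: centre of its underside. Bystander
- nipple: Orange silicone bottle nipple standing on its flange, 50 mm across, 47 mm tall, beside the box's +y end (axis 140 to 165 mm from the box's axis); origin: centre of its underside. Bystander
- pacifier_case: Pacifier case with a small press button, 70 x 70 x 54 mm, beside the box's -y end (155 to 175 mm from the box's axis); origin: centre of its underside. Bystander
- formula_tin: Formula tin with white cap, 100 mm across, 130 mm tall, to the left; origin: centre of its underside. Bystander
- scoop: White measuring scoop, 105 mm long, 24 mm high, to the left; origin: under its middle. Bystander

How it is judged:
By the outcome, as a careful person would: the job done as asked, in the order asked, and still so for the second after the job is handed in, with the robot touching nothing.
It also fails if it takes over 48 s, if anything falls off the work surface, if the arm or the gripper's body presses on something with over 40 N, if the wrist force passes 120 N, or if a joint passes its speed limit or range.

### The arm

A 7-joint arm with a two-finger parallel gripper is mounted at the origin on the work surface. World frame = base frame: x ahead of the robot, y to its left, z up, the work surface at z = 0. Lengths are in m, angles in rad, forces in N, time in s.
With the tool pointing down it reaches from about 0.4 to 0.875 m from the base axis. Payload 19.3 kg.
Tool frame: the origin (TCP) lies at the very end of the fingers, on their centre line; the grasp point (between the pads) lies 19 mm behind it; z points along the fingers, y is the direction in which the jaws open and shut (so a half turn about z gives the same grasp; the last joint's range is limited). The gripper opens to 85 mm and grips with 20 to 120 N. Pads are 22 mm wide; open, the fingers measure 114 mm over their backs; the gripper's body (76 mm by 85 mm) begins 54 mm behind the grasp point. The pads swing forward as they close: fully open they stand 13 mm farther back than shut.
Start: joints at [1.134, 0.521, -0.036, 1.599, 0.021, 1.021, -0.113], TCP at [0.224, -0.583, 0.231] pointing down, gripper open.
Joint ranges: [-2.91, 2.91], [-0.3, 2.13], [-1.5, 1.42], [0.17, 2.43], [-1.26, 4.41], [0.16, 1.93], [-2.52, 2.52]. Speed limits (rad/s): [1.89, 1.89, 2.39, 2.39, 3.01, 3.01, 3.01].

### API

Orientations are given as [roll, pitch, yaw] about the fixed x, y, z axes, in that order (R = Rz(yaw) Ry(pitch) Rx(roll)).
In Python, from workcell import bot gives the robot as it stands.
- The arm moves only by the tool carry_out, never from a script. Its argument "targets" is a list of rows, each a list of 7 numbers: the shift along the tool's x, y, z in mm, then the turn, a rotation vector about the tool's x, y, z in units of 6 degrees (1.0 is 6 degrees), then the closure in counts, from 0 (fully open) to 255 (shut). A call has 1 to 5 rows; each row shifts and turns the commanded pose from where the row before left it, along the tool's axes as they then stand; what a row does not reach is not made up. A row lasts 1/12 s, in which the tool goes at most 41.7 mm and 7.16 degrees, less where a joint would pass 70% of its speed; a pose out of reach is approached as far as the arm can. A call is refused whole if a number of a shift passes 41.7 or a number of a turn 1, either way. A call with a gripper value outside its range is refused whole. The fingers move at their own pace and stop on an object; "force" is the grip in N (left out, the last holds). Time passes only in rows, so rows that do not move let the fingers close. It gives the time, the measured TCP pose, the force and the opening at its end, in the units of the state.
- bot.observe(): the state, without advancing time (a new reading comes with each control period).
- bot.grab_frame(name): name is "scene" or "top" or "wrist"; returns a dict with "color" (384x512x3 uint8, red, green, blue), "z_map" (384x512 float32, m along the optical axis (not along the pixel's ray), 0 where there is no reading), "K" (3x3 intrinsics, pixels), "k1" (the pictures are not rectified: a ray, as slopes to the right and down, at radius r is drawn at 1 + k1 r^2 times it, then the intrinsics apply), "cam_to_world" (4x4, takes a point from camera to world coordinates); the wrist camera has in their place "T_tool_cam" (4x4, takes a point from camera to tool coordinates, whose origin is the TCP and whose axes are the flange's). Camera axes: x right, y down, z forward; pixel columns grow to the right and rows downward; lengths in m; the calibration is good to about 2 mm. A picture is of the moment at which its call begins: read the wrist's pose just before it.
- bot.job_done(): hands the job in, once; it reports no verdict.
The state is a dict: "clock": time; "qpos": joint angles; "qd": joint speeds; "joint_efforts": joint torques, N m; "position": TCP position; "tool_rot": TCP orientation; "force": force on the tool from outside, world axes, zero at the start; "moment": the same for the moment, N m; "grip_width": finger opening in m.
Only numpy, scipy, OpenCV 4.12 (cv2) and the standard library are available. Lean on these libraries where they do the work, as an engineer would, in place of code of your own. Each camera call takes 0.05 s, during which the arm holds its last target. There are 200 camera calls.

## Working session

There is one attempt and no reset: what is moved stays moved. The work goes in short steps, Python scripts to look and compute and a tool call to move; the robot and the scene stay as the last step left them, time stands still between calls to the robot, and variables do not carry over. Pictures are saved under pics/ and viewed, about 8 in all and at most 12, crops included, and the job is handed in when it is done.

Besides the shell and the picture viewer there is one more tool, called after "Emit:" as name(argument=value, ...), one argument or row to a line, values as JSON. carry_out: Moves the arm, as the interface text tells. Its arguments: {"type":"object","properties":{"targets":{"type":"array","items":{"type":"array","items":{"type":"number"}}},"force":{"type":"number"}},"required":["targets"]}

```bash
mkdir -p pics; ls; cat > h.py <<'E'
import numpy as np, cv2
from workcell import bot
def cloud(f,T=None):
    T=f.get("cam_to_world") if T is None else T
    K=f["K"];h,w=f["z_map"].shape
    u,v=np.meshgrid(np.arange(w),np.arange(h))
    d=np.array([f["k1"],0,0,0,0],float)
    p=cv2.undistortPoints(np.stack([u,v],-1).reshape(-1,1,2).astype(np.float32),K,d).reshape(h,w,2)
    z=f["z_map"];P=np.stack([p[...,0]*z,p[...,1]*z,z],-1)
    return P@np.array(T)[:3,:3].T+np.array(T)[:3,3]
E
python3 - <<'E'
from h import *
print(bot.observe())
a=[]
for n in("scene","top"):
    f=bot.grab_frame(n);np.savez(n+".npz",**f);a.append(f["color"][...,::-1])
    print(n,f["K"],f["k1"],f["cam_to_world"])
cv2.imwrite("pics/a.png",cv2.resize(np.vstack(a),(450,676))[:, :] if 0 else np.vstack([cv2.resize(i,(400,300)) for i in a]))
cv2.imwrite("pics/top.png",cv2.resize(a[1],(800,600)))
E
```

```text
pics
{'clock': 0.0, 'qpos': array([ 1.13375822,  0.52202747, -0.03633476,  1.59997844,  0.02118504,
        1.02111597, -0.11280096]), 'qd': array([-1.66145687e-04,  3.48554870e-05, -2.04091261e-04,  4.44751769e-04,
        9.62326105e-04, -1.08774565e-04,  5.15565353e-04]), 'joint_efforts': array([-1.44343707e-03, -9.27123213e+01,  1.97966024e+00, -3.69939923e+01,
        1.78871560e-02,  8.29921832e-03,  9.06406444e-05]), 'position': array([ 0.22402085, -0.58311677,  0.23072785]), 'tool_rot': array([-3.14044966e+00,  6.54218226e-05,  3.66825228e-01]), 'force': array([-0.70214786, -0.98624877, -0.33479305]), 'moment': array([-0.02647961,  0.02981676, -0.02830087]), 'grip_width': 0.08505491261874992}
scene [[481.35541706   0.         260.33105511]
 [  0.         481.35541706 189.61559614]
 [  0.           0.           1.        ]] -0.055394720902532835 [[-0.65010309  0.61670975 -0.44388631  1.2903898 ]
 [ 0.75983717  0.53045203 -0.37585652  0.59192023]
 [ 0.00366602 -0.5816268  -0.81344749  1.4286803 ]
 [ 0.          0.          0.          1.        ]]
top [[412.18174434   0.         249.24880035]
 [  0.         412.18174434 185.00292106]
 [  0.           0.           1.        ]] 0.04986628311744396 [[ 0.02882119 -0.98814246  0.15081055  0.38914695]
 [-0.99945966 -0.02610251  0.01997621 -0.04754724]
 [-0.01580281 -0.1513048  -0.98836083  1.21061742]
 [ 0.          0.          0.          1.        ]]
```

View pics/top.png

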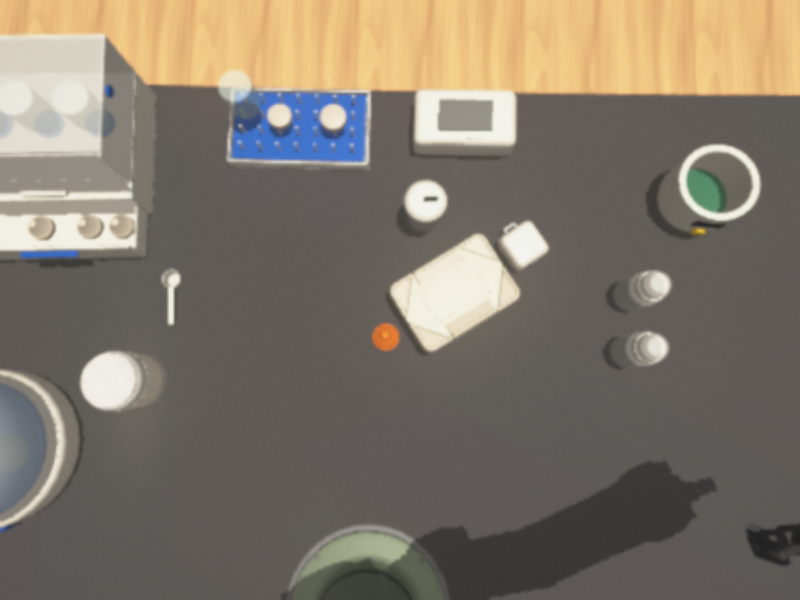

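View pics/a.png

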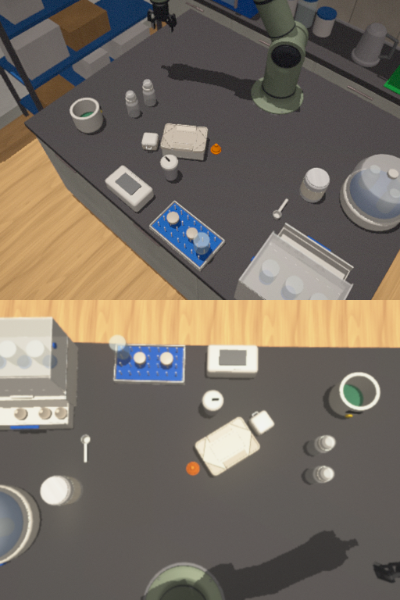

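The top view shows the box at about (455,292) of 800x600. The nipple is at (386,337), the cup at (426,200) and the case at (523,245). Next I measure the box's pose from both cameras.

```bash
python3 - <<'E'
from h import *
g=dict(np.load("top.npz"));Q=cloud(g)
print("pt",Q[int(292*.64),int(455*.64)])
c0=Q[int(292*.64),int(455*.64)][:2]
for n in("top","scene"):
    f=dict(np.load(n+".npz"));P=cloud(f)
    near=np.hypot(*(P[...,:2]-c0).transpose(2,0,1))<.16
    m=(near&(P[...,2]>.060)&(P[...,2]<.09)).astype(np.uint8)
    m=cv2.morphologyEx(m,cv2.MORPH_OPEN,np.ones((3,3),np.uint8))
    _,l,s,_=cv2.connectedComponentsWithStats(m);k=1+np.argmax(s[1:,4])
    p=P[l==k];(c,s2,a)=cv2.minAreaRect((p[:,:2]*1000).astype(np.float32))
    print(n,len(p),c,s2,a,"z med/pcts",np.percentile(p[:,2],[5,50,95]), p[:,:2].mean(0))
    # colour contour cast on plane z=.074
    for nm,lo,hi in(("hi",.09,.2),("low",.02,.055)):
        mm=(np.hypot(*(P[...,:2]-c0).transpose(2,0,1))<.24)&(P[...,2]>lo)&(P[...,2]<hi)
        _,l,s,_=cv2.connectedComponentsWithStats(mm.astype(np.uint8))
        for i in range(1,len(s)):
            if s[i,4]>25: print(nm,s[i,4],P[l==i].mean(0).round(3))
E
```

```text
pt [ 0.56338597 -0.14111863  0.07044105]
top 3601 (561.8377075195312, -139.4521484375) (145.07394409179688, 201.9293975830078) 33.55179214477539 z med/pcts [0.0651654  0.06974782 0.07643721] [ 0.56023319 -0.14046364]
hi 576 [ 0.716 -0.084  0.113]
low 36 [ 0.692 -0.081  0.035]
low 517 [ 0.657 -0.264  0.048]
low 117 [ 0.481 -0.019  0.029]
scene 1866 (560.8558349609375, -138.6050262451172) (148.3595733642578, 200.5756072998047) 33.34186553955078 z med/pcts [0.06527434 0.0715342  0.07869844] [ 0.56294373 -0.13790534]
hi 386 [ 0.722 -0.078  0.113]
low 51 [ 0.652 -0.279  0.053]
low 212 [ 0.672 -0.251  0.042]
low 74 [ 0.487 -0.014  0.031]
low 264 [ 0.612 -0.103  0.037]
low 89 [ 0.734 -0.065  0.038]
```

Emit:
carry_out(
  targets=[
    [30,-18.6,0,0,0,0,255],
    [30,-18.6,0,0,0,0,255],
    [30,-18.6,0,0,0,0,255],
    [30,-18.6,0,0,0,0,255],
    [30,-18.6,0,0,0,0,255],
  ],
  force=40,
)

```text
clock: 0.52
position: [0.3314, -0.4413, 0.2311]
tool_rot: [-3.141, 0.0, 0.367]
force: [1.1, -0.4, 0.1]
grip_width: 0.0253
```

Emit:
carry_out(
  targets=[
    [30,-18.6,0,0,0,0,255],
    [30,-18.6,0,0,0,0,255],
    [30,-18.6,0,0,0,0,255],
    [30,-18.6,0,0,0,0,255],
    [30,-18.6,0,0,0,0,255],
  ],
)

```text
clock: 0.93
position: [0.4381, -0.3006, 0.2312]
tool_rot: [-3.141, 0.0, 0.367]
force: [0.6, -0.9, -0.8]
grip_width: -0.0
```

Emit:
carry_out(
  targets=[
    [30,-18.6,0,0,0,0,255],
    [30,-18.6,0,0,0,0,255],
    [30,-18.6,0,0,0,0,255],
    [0,0,0,0,0,-1,255],
    [0,0,0,0,0,-1,255],
  ],
)

```text
clock: 1.35
position: [0.5026, -0.2154, 0.231]
tool_rot: [-3.141, -0.0, 0.584]
force: [-0.6, -0.8, 0.1]
grip_width: 0.0
```

```bash
cat >> h.py <<'E'
from scipy.spatial.transform import Rotation as R
C=np.array([.561,-.139]);YAW=np.radians(33.5)
PTS=dict(nr=(-59,-89),near=(-61,0),nl=(-59,89),fl=(59,89),far=(61,0),fr=(59,-89))
def pts(): 
    c,s=np.cos(YAW),np.sin(YAW);M=np.array([[c,-s],[s,c]])
    return {k:C+M@np.array(v)/1000 for k,v in PTS.items()}
def tool():
    o=bot.observe();T=np.eye(4);T[:3,:3]=R.from_euler("xyz",o["tool_rot"]).as_matrix();T[:3,3]=o["position"];return o,T
E
python3 - <<'E'
from h import *
o,T=tool();f=bot.grab_frame("wrist");np.savez("w.npz",**f)
print(o["clock"],o["position"],o["tool_rot"],o["force"],o["grip_width"]);print(f["T_tool_cam"])
W=T@f["T_tool_cam"];P=cloud(f,W)
near=np.hypot(*(P[...,:2]-C).transpose(2,0,1))<.16
m=(near&(P[...,2]>.060)&(P[...,2]<.09)).astype(np.uint8)
m=cv2.morphologyEx(m,cv2.MORPH_OPEN,np.ones((5,5),np.uint8))
_,l,s,_=cv2.connectedComponentsWithStats(m);k=1+np.argmax(s[1:,4]);p=P[l==k]
print(cv2.minAreaRect((p[:,:2]*1000).astype(np.float32)),np.percentile(p[:,2],[5,50,95]))
for k,v in pts().items():
    i=np.hypot(*(P[...,:2]-v).transpose(2,0,1))<.006
    print(k,v.round(3),P[i][:,2].mean() if i.any() else None, (T[:3,:3].T@np.r_[v-T[:2,3],.0]*1000).round(1))
cv2.imwrite("pics/w1.png",f["color"][...,::-1])
E
```

```text
1.35 [ 0.50263641 -0.21541492  0.23097728] [-3.14090080e+00 -1.67423857e-04  5.84386441e-01] [-0.60922156 -0.82804587  0.14859476] 2.651295631871649e-05
[[ 4.41092752e-05 -9.50542177e-01 -3.10595504e-01  7.98012527e-02]
 [ 9.99999522e-01 -2.61546669e-04  9.42448908e-04  4.41820517e-04]
 [-9.77072657e-04 -3.10595397e-01  9.50541711e-01 -1.43138602e-01]
 [ 0.00000000e+00  0.00000000e+00  0.00000000e+00  1.00000000e+00]]
((557.0198974609375, -142.8807373046875), (130.70184326171875, 199.00714111328125), 33.13588333129883) [0.06854    0.07036309 0.07586917]
nr [ 0.561 -0.246] 0.076113838306163 [31.9 57.5 -0. ]
near [ 0.51  -0.173] 0.07541109912533951 [ 29.8 -31.5   0. ]
nl [ 0.463 -0.097] 0.0763349393781188 [ 3.180e+01 -1.205e+02  1.000e-01]
fl [ 0.561 -0.032] 0.07554857400132597 [ 1.498e+02 -1.206e+02  1.000e-01]
far [ 0.612 -0.105] 0.07299929852764751 [151.8 -31.6   0. ]
fr [ 0.659 -0.181] 0.07486807077984062 [149.9  57.4  -0. ]
```

View pics/w1.png

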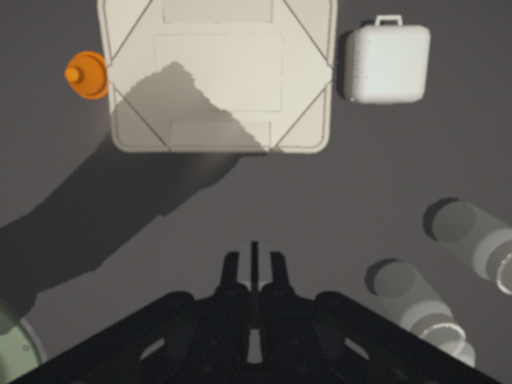

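Emit:
carry_out(
  targets=[
    [16,28.8,0,0,0,0,255],
    [16,28.8,20,0,0,0,255],
    [0,0,41,0,0,0,255],
    [0,0,41,0,0,0,255],
    [0,0,41,0,0,0,255],
  ],
)

```text
clock: 1.82
position: [0.5594, -0.2492, 0.0865]
tool_rot: [3.141, -0.0, 0.573]
force: [2.1, 0.1, -0.6]
grip_width: 0.0002
```

Emit:
carry_out(
  targets=[
    [0,0,4,0,0,0,255],
    [0,0,3,0,0,0,255],
    [0,0,2,0,0,0,255],
    [0,0,2,0,0,0,255],
    [0,0,0,0,0,0,255],
  ],
)

```text
clock: 2.23
position: [0.5605, -0.2492, 0.0791]
tool_rot: [3.139, -0.001, 0.576]
force: [0.2, -0.6, 0.8]
grip_width: 0.0001
```

Emit:
carry_out(
  targets=[
    [2,-2.4,0,0,0,0,255],
    [0,0,2,0,0,0,255],
    [0,0,2,0,0,0,255],
    [0,0,1,0,0,0,255],
    [0,0,0,0,0,0,255],
  ],
)

```text
clock: 2.65
position: [0.5601, -0.2454, 0.0724]
tool_rot: [-3.142, -0.0, 0.576]
force: [0.1, -0.0, -0.4]
grip_width: -0.0002
```

Emit:
carry_out(
  targets=[
    [0,0,1,0,0,0,255],
    [0,0,1,0,0,0,255],
    [0,0,0,0,0,0,255],
  ],
)

```text
clock: 2.9
position: [0.5603, -0.2456, 0.0711]
tool_rot: [3.141, -0.0, 0.576]
force: [-4.2, 2.0, 16.8]
grip_width: -0.0002
```

Emit:
carry_out(
  targets=[
    [0,0,1,0,0,0,255],
    [0,0,0,0,0,0,255],
  ],
)

```text
clock: 3.07
position: [0.5604, -0.2457, 0.0707]
tool_rot: [3.141, -0.0, 0.576]
force: [-7.6, 2.8, 26.7]
grip_width: -0.0
```

Emit:
carry_out(
  targets=[
    [0,0,1,0,0,0,255],
    [0,0,0,0,0,0,255],
  ],
)

```text
clock: 3.23
position: [0.5605, -0.246, 0.0703]
tool_rot: [3.14, -0.001, 0.576]
force: [-10.2, 4.7, 35.6]
grip_width: 0.0001
```

Emit:
carry_out(
  targets=[
    [0,0,-20,0,0,0,255],
    [0,-30,0,0,0,-0.09,255],
    [-1,-30,0,0,0,0,255],
    [-1,-29,0,0,0,0,255],
    [0,0,6,0,0,0,255],
  ],
)

```text
clock: 3.65
position: [0.5073, -0.1682, 0.0831]
tool_rot: [-3.14, -0.0, 0.589]
force: [2.5, 1.4, 0.6]
grip_width: -0.0
```

```bash
cat >> h.py <<'E'
def rep(k):
    o,T=tool();v=pts()[k];print(o["clock"],o["position"].round(4),o["tool_rot"][2].round(3),(T[:3,:3].T@np.r_[v-T[:2,3],.0]*1000).round(1))
E
python3 -c "
from h import *
rep('near')"
```

```text
3.65 [ 0.5073 -0.1682  0.0831] 0.589 [-0.2  5.2 -0. ]
```

Emit:
carry_out(
  targets=[
    [0,0,1,0,0,0,255],
    [0,0,0,0,0,0,255],
  ],
)

```text
clock: 3.82
position: [0.5097, -0.1727, 0.0812]
tool_rot: [3.141, 0.0, 0.586]
force: [-0.7, -1.0, -0.1]
grip_width: -0.0001
```

```bash
python3 -c "
from h import *
rep('near')"
```

```text
3.8167 [ 0.5097 -0.1727  0.0812] 0.586 [ 0.4  0.2 -0. ]
```

Emit:
carry_out(
  targets=[
    [0,0,3,0,0,0,255],
    [0,0,2,0,0,0,255],
    [0,0,0,0,0,0,255],
  ],
)

```text
clock: 4.07
position: [0.5095, -0.1734, 0.0759]
tool_rot: [3.141, 0.0, 0.584]
force: [-0.3, -2.1, 2.6]
grip_width: 0.0001
```

Emit:
carry_out(
  targets=[
    [0,0,2,0,0,0,255],
    [0,0,0,0,0,0,255],
  ],
)

```text
clock: 4.23
position: [0.5095, -0.1726, 0.0739]
tool_rot: [-3.141, 0.0, 0.585]
force: [-0.0, -0.7, -0.5]
grip_width: -0.0001
```

Emit:
carry_out(
  targets=[
    [0,0,2,0,0,0,255],
    [0,0,0,0,0,0,255],
  ],
)

```text
clock: 4.4
position: [0.5095, -0.1723, 0.072]
tool_rot: [-3.141, -0.0, 0.586]
force: [0.1, -0.1, 0.4]
grip_width: -0.0001
```

Emit:
carry_out(
  targets=[
    [0,0,2,0,0,0,255],
    [0,0,1,0,0,0,255],
    [0,0,0,0,0,0,255],
  ],
)

```text
clock: 4.65
position: [0.5097, -0.1725, 0.0705]
tool_rot: [3.141, -0.0, 0.585]
force: [-9.2, 2.9, 33.7]
grip_width: -0.0003
```

Emit:
carry_out(
  targets=[
    [0,0,-18,0,0,0,255],
    [0,-30,0,0,0,0,255],
    [1,-30,0,0,0,0,255],
    [1,-29,0,0,0,0,255],
    [0,0,0,0,0,0,255],
  ],
)

```text
clock: 5.07
position: [0.4594, -0.0931, 0.0873]
tool_rot: [-3.139, 0.001, 0.59]
force: [2.6, 1.1, 0.2]
grip_width: -0.0001
```

Emit:
carry_out(
  targets=[
    [0,0,5,0,0,0,255],
    [0,0,0,0,0,0,255],
  ],
)

```text
clock: 5.23
position: [0.4621, -0.0973, 0.0817]
tool_rot: [3.141, 0.0, 0.586]
force: [-0.0, -0.1, 0.0]
grip_width: 0.0002
```

```bash
python3 -c "
from h import *
rep('nl')"
```

```text
5.2333 [ 0.4621 -0.0973  0.0817] 0.586 [ 0.5  0.3 -0. ]
```

Emit:
carry_out(
  targets=[
    [0,0,3,0,0,0,255],
    [0,0,2,0,0,0,255],
  ],
)

```text
clock: 5.4
position: [0.462, -0.0978, 0.0769]
tool_rot: [-3.141, 0.0, 0.585]
force: [-3.9, 2.7, 8.3]
grip_width: -0.0004
```

Emit:
carry_out(
  targets=[
    [0,0,1,0,0,0,255],
  ],
)

```text
clock: 5.48
position: [0.4617, -0.0976, 0.0758]
tool_rot: [-3.141, 0.001, 0.585]
force: [-1.9, 0.3, 2.5]
grip_width: 0.0004
```

Emit:
carry_out(
  targets=[
    [0,0,2,0,0,0,255],
    [0,0,2,0,0,0,255],
    [0,0,0,0,0,0,255],
  ],
)

```text
clock: 5.73
position: [0.462, -0.0974, 0.0719]
tool_rot: [-3.142, 0.0, 0.585]
force: [0.5, -0.3, -0.1]
grip_width: 0.0001
```

Emit:
carry_out(
  targets=[
    [0,0,2,0,0,0,255],
    [0,0,1,0,0,0,255],
    [0,0,0,0,0,0,255],
  ],
)

```text
clock: 5.98
position: [0.4621, -0.0975, 0.0703]
tool_rot: [3.141, -0.0, 0.585]
force: [-8.5, 1.3, 38.3]
grip_width: 0.0
```

Emit:
carry_out(
  targets=[
    [0,0,-18,0,0,0,255],
    [30,0,0,0,0,0,255],
    [30,0,0,0,0,0,255],
    [30,0,0,0,0,0,255],
    [28,0,0,0,0,0,255],
  ],
)

```text
clock: 6.4
position: [0.5616, -0.0309, 0.0874]
tool_rot: [3.141, -0.001, 0.586]
force: [-0.3, -1.1, -0.4]
grip_width: 0.0003
```

Emit:
carry_out(
  targets=[
    [0,0,5,0,0,0,255],
    [0,0,0,0,0,0,255],
    [0,0,0,0,0,0,255],
  ],
)

```text
clock: 6.65
position: [0.5595, -0.0323, 0.0818]
tool_rot: [-3.141, 0.001, 0.586]
force: [-0.0, -1.0, 1.1]
grip_width: -0.0
```

```bash
python3 -c "
from h import *
rep('fl')"
```

```text
6.65 [ 0.5595 -0.0323  0.0818] 0.586 [ 1.4  0.8 -0. ]
```

Emit:
carry_out(
  targets=[
    [1.5,1,3,0,0,0,255],
    [0,0,2,0,0,0,255],
  ],
)

```text
clock: 6.82
position: [0.562, -0.0325, 0.0774]
tool_rot: [3.141, -0.0, 0.585]
force: [-1.0, 3.2, 8.5]
grip_width: -0.0
```

Emit:
carry_out(
  targets=[
    [0,0,2,0,0,0,255],
    [0,0,2,0,0,0,255],
    [0,0,1,0,0,0,255],
    [0,0,0,0,0,0,255],
  ],
)

```text
clock: 7.15
position: [0.5618, -0.0323, 0.072]
tool_rot: [-3.141, 0.0, 0.585]
force: [0.5, 0.1, 0.6]
grip_width: -0.0001
```

Emit:
carry_out(
  targets=[
    [0,0,1.5,0,0,0,255],
    [0,0,0,0,0,0,255],
  ],
)

```text
clock: 7.32
position: [0.5621, -0.0321, 0.0712]
tool_rot: [3.141, -0.0, 0.585]
force: [-5.4, -0.5, 13.6]
grip_width: 0.0002
```

Emit:
carry_out(
  targets=[
    [0,0,-17.5,0,0,0,255],
    [0,30,0,0,0,0,255],
    [1,30,0,0,0,0,255],
    [1,29,0,0,0,0,255],
    [0,0,0,0,0,0,255],
  ],
)

```text
clock: 7.73
position: [0.6149, -0.1107, 0.0884]
tool_rot: [3.138, -0.0, 0.581]
force: [-0.0, -1.1, 0.4]
grip_width: 0.0002
```

Emit:
carry_out(
  targets=[
    [0,0,5,0,0,0,255],
    [0,0,0,0,0,0,255],
    [0,0,0,0,0,0,255],
  ],
)

```text
clock: 7.98
position: [0.6122, -0.1039, 0.0828]
tool_rot: [-3.141, 0.001, 0.587]
force: [0.2, 1.0, 0.0]
grip_width: -0.0004
```

```bash
python3 -c "
from h import *
rep('far')"
```

```text
7.9833 [ 0.6122 -0.1039  0.0828] 0.587 [-1.1  1.  -0. ]
```

Emit:
carry_out(
  targets=[
    [0,1,4,0,0,0,255],
    [0,0,2,0,0,0,255],
  ],
)

```text
clock: 8.15
position: [0.6137, -0.105, 0.0772]
tool_rot: [3.141, -0.001, 0.587]
force: [2.5, 4.3, 7.2]
grip_width: 0.0
```

Emit:
carry_out(
  targets=[
    [0,0,2,0,0,0,255],
    [0,0,2,0,0,0,255],
    [0,0,1,0,0,0,255],
    [0,0,0,0,0,0,255],
  ],
)

```text
clock: 8.48
position: [0.6132, -0.1056, 0.072]
tool_rot: [-3.141, 0.0, 0.586]
force: [-0.4, 0.4, -0.7]
grip_width: 0.0002
```

Emit:
carry_out(
  targets=[
    [0,0,2,0,0,0,255],
    [0,0,0,0,0,0,255],
  ],
)

```text
clock: 8.65
position: [0.6137, -0.1056, 0.0711]
tool_rot: [3.141, -0.0, 0.586]
force: [-7.2, 1.0, 18.5]
grip_width: 0.0001
```

Emit:
carry_out(
  targets=[
    [0,0,-19,0,0,0,255],
    [0,30,0,0,0,0,255],
    [-1,30,0,0,0,0,255],
    [-1,29,0,0,0,0,255],
    [0,0,0,0,0,0,255],
  ],
)

```text
clock: 9.07
position: [0.6622, -0.1872, 0.0892]
tool_rot: [3.138, 0.001, 0.581]
force: [-0.1, -0.0, 0.3]
grip_width: -0.0
```

Emit:
carry_out(
  targets=[
    [0,0,6,0,0,0,255],
    [0,0,0,0,0,0,255],
    [0,0,0,0,0,0,255],
  ],
)

```text
clock: 9.32
position: [0.6604, -0.1799, 0.0826]
tool_rot: [-3.14, 0.001, 0.587]
force: [0.9, 1.2, -0.2]
grip_width: -0.0
```

```bash
python3 -c "
from h import *
rep('fr')"
```

```text
9.3167 [ 0.6604 -0.1799  0.0826] 0.587 [-1.3  0.1  0. ]
```

Now I press fr, then retreat upward and back for a check.

Emit:
carry_out(
  targets=[
    [-1,0,4,0,0,0,255],
    [0,0,2,0,0,0,255],
  ],
)

```text
clock: 9.48
position: [0.6604, -0.1809, 0.0774]
tool_rot: [3.141, -0.001, 0.587]
force: [1.4, 1.6, 7.8]
grip_width: 0.0003
```

Emit:
carry_out(
  targets=[
    [0,0,2,0,0,0,255],
    [0,0,2,0,0,0,255],
    [0,0,1,0,0,0,255],
    [0,0,0,0,0,0,255],
  ],
)

```text
clock: 9.82
position: [0.6599, -0.1814, 0.072]
tool_rot: [-3.141, 0.0, 0.586]
force: [-0.4, 0.4, -0.0]
grip_width: -0.0002
```

Emit:
carry_out(
  targets=[
    [0,0,2,0,0,0,255],
    [0,0,0,0,0,0,255],
  ],
)

```text
clock: 9.98
position: [0.6603, -0.1815, 0.0711]
tool_rot: [3.141, -0.0, 0.586]
force: [-6.8, 2.2, 15.9]
grip_width: 0.0003
```

Emit:
carry_out(
  targets=[
    [0,0,-35,0,0,0,255],
    [0,0,-40,0,0,0,255],
    [0,0,-40,0,0,0,255],
    [0,0,-40,0,0,0,255],
    [0,0,-30,0,0,0,255],
  ],
)

```text
clock: 10.4
position: [0.6604, -0.1817, 0.2589]
tool_rot: [3.14, -0.002, 0.586]
force: [0.0, -0.3, -0.3]
grip_width: -0.0001
```

Emit:
carry_out(
  targets=[
    [-35,-22,0,0,0,0,255],
    [-35,-22,0,0,0,0,255],
    [-35,-22,0,0,0,0,255],
    [-35,-22,0,0,0,0,255],
    [-10,0,0,0,0,0,255],
  ],
)

```text
clock: 10.82
position: [0.4807, -0.1913, 0.2554]
tool_rot: [-3.141, 0.003, 0.584]
force: [2.6, -1.6, 1.1]
grip_width: -0.0004
```

Emit:
carry_out(
  targets=[
    [0,0,0,0,0,0,255],
    [0,0,0,0,0,0,255],
    [0,0,0,0,0,0,255],
  ],
)

```text
clock: 11.07
position: [0.4874, -0.191, 0.2554]
tool_rot: [3.141, -0.001, 0.586]
force: [0.1, 0.8, -1.4]
grip_width: -0.0002
```

```bash
python3 - <<'E'
from h import *
o,T=tool();f=bot.grab_frame("wrist")
print(o["position"],o["tool_rot"],o["force"])
P=cloud(f,T@f["T_tool_cam"])
def bx(P): 
    c,s=np.cos(YAW),np.sin(YAW);d=(P[...,:2]-C)*1000;return np.stack([d[...,0]*c+d[...,1]*s,-d[...,0]*s+d[...,1]*c],-1)
W0=dict(np.load("w.npz"))
b=bx(P)
z=lambda x,y,r=5:(P[np.hypot(b[...,0]-x,b[...,1]-y)<r][:,2]*1000)
for k,(x,y) in dict(PTS,mid=(0,0),edge_n_l=(-65,35),edge_n_r=(-65,-35),edge_f_l=(65,35),edge_f_r=(65,-35)).items():
    q=z(x,y); print(k,len(q),q.mean().round(1) if len(q) else None)
m=(np.hypot(*(P[...,:2]-C).transpose(2,0,1))<.14)&(P[...,2]>.06)&(P[...,2]<.09)
m=cv2.morphologyEx(m.astype(np.uint8),cv2.MORPH_OPEN,np.ones((5,5),np.uint8))
print(cv2.minAreaRect((P[m>0][:,:2]*1000).astype(np.float32)))
g=bot.grab_frame("top");Q0=dict(np.load("top.npz"))
d=np.abs(g["color"].astype(int)-Q0["color"]).max(-1)
cv2.imwrite("pics/w2.png",f["color"][...,::-1])
cv2.imwrite("pics/t2.png",cv2.resize(np.hstack([Q0["color"][80:260,200:450],g["color"][80:260,200:450]])[...,::-1],(800,288)))
E
```

```text
[ 0.48735501 -0.19095817  0.25537219] [ 3.14139196e+00 -5.56157943e-04  5.86031251e-01] [ 0.06478333  0.7778903  -1.40236938]
nr 84 69.9
near 79 69.8
nl 83 70.0
fl 111 69.9
far 97 69.6
fr 115 69.9
mid 90 70.4
edge_n_l 83 71.0
edge_n_r 78 70.9
edge_f_l 54 69.4
edge_f_r 59 69.7
((559.4884033203125, -141.16021728515625), (136.3255615234375, 200.55145263671875), 33.19951248168945)
```

View pics/w2.png

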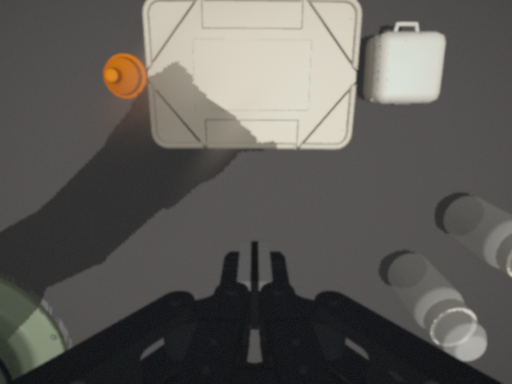

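View pics/t2.png

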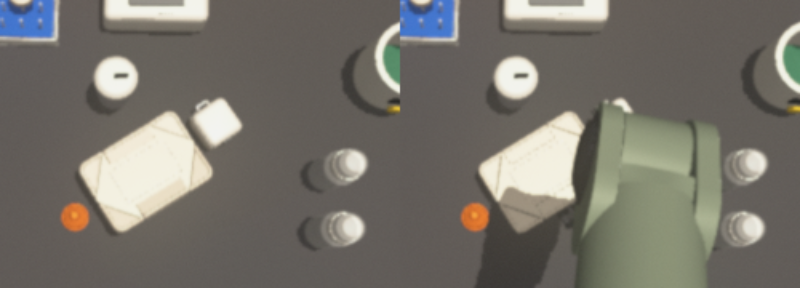

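The wrist view shows a flat lid with all creases flush. Its rim spans about x 145–360, y 0–150, with the nipple at (125,75) and the case at (405,65). The top view shows that the box, cup and nipple haven't moved.

```bash
python3 -c "
from workcell import bot
print(bot.job_done())"
```

```text
the job is handed in; nothing more can be done
None
```

All four corners and both long edges of the lid are shut, and I have handed the job in. I pressed each of the six points with the closed fingertips to a firm stop at about 71 mm, using 14–38 N. The job took about 11 s of robot time.

**Lid height:** in the last wrist depth view all six rim points read 69.6–70.0 mm, level with the middle of the lid (70.4 mm). Before pressing they read 73–76 mm. These values are about 2 mm below the stated 72 mm, which is within the camera calibration.

**Clicks:** at nl, fl, fr and edge_far I saw resistance of about 7–8 N and then none as the section gave way. At edge_near I only caught a weak 2.6 N before it let go. At nr I saw only the final stop, so that click rests on the depth check.

**Box and bystanders:** the box is where it was, within about 2 mm. The cup, nipple and bottles look unmoved in the top view. The case was mostly hidden by the arm there, but it looks undisturbed in the wrist view. I did not check the tin and scoop again; they stood well away from the arm's path.

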